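# Gang bend-test strips in the dressing fixture

## Robot

A 7-joint arm with a two-finger parallel gripper is mounted at the origin on a cart in front of the work surface, level with it; the furniture and walls round the work are solid. World frame = base frame: x ahead of the robot, y to its left, z up, the work surface at z = 0. Lengths are in m, angles in degrees, forces in N, time in s.
With the tool pointing down it reaches from about 0.35 to 0.9 m from the base axis. Payload 8.1 kg.
Tool frame: the origin (TCP) lies midway between the tips of the shut fingers; the grasp point (between the pads) lies 19 mm behind it; z points along the fingers, y is the line along which they close (so a half turn about z gives the same grasp; the last joint's range is limited). The gripper opens to 85 mm and grips with 20 to 120 N. Pads are 22 mm wide; open, the fingers measure 114 mm over their backs; the gripper's body (76 mm by 85 mm) begins 54 mm behind the grasp point. The pads swing forward as they close: fully open they stand 13 mm farther back than shut.
Start: joints at [-69.591, 24.895, 1.432, 90.138, -0.665, 64.973, -4.303], TCP at [0.277, 0.56, 0.231] pointing down, gripper open.
Joint ranges: [-149.89, 149.89], [-25.12, 119.58], [-72.63, 75.52], [4.76, 147.25], [-75.54, 255.54], [6.69, 114.76], [-157.13, 157.13]. Speed limits (degrees/s): [127.2, 127.2, 172.46, 172.46, 180, 180, 180].

## Interface

Orientations are given as a 3x3 rotation matrix whose columns are the frame's x, y, z axes.
In Python, from workcell import bot gives the robot as it stands. The module is installed in compiled form; this text tells all that it offers.
- The arm moves only by the tool send_rows, never from a script. Its argument "series" is a list of rows, each a list of 2 entries, a list of its own where there are three numbers: the shift along the world's x, y, z scaled (see below), then the turn, a rotation vector about the world's x, y, z scaled (see below). A call has exactly 5 rows; each row is the pose to reach, as a shift and turn from the pose commanded when the call began; what a row does not reach only later rows make up. The controller multiplies each number of a shift by 750 mm and each number of a turn by 30 degrees. A row lasts 1/12 s, in which the tool goes at most 41.7 mm and 7.16 degrees, less where a joint would pass 70% of its speed; a pose out of reach is approached as far as the arm can. A call with a number of a shift or a turn outside -1 to 1 is refused whole. A call with a gripper value outside its range is refused whole. "hand" is the opening, from -1 (shut) to 1 (fully open), set as the call begins (left out, the last holds). The fingers move at their own pace and stop on an object; the grip force is fixed at half the most. Time passes only in rows, so rows that repeat a pose let the fingers close, or fill a call up. It gives the time, the measured TCP pose, the force, the opening and the grip force at its end, in the units of the state.
- bot.sense(): the state, without advancing time (a new reading comes with each control period).
- bot.get_image(name): name is "scene" or "top"; returns a dict with "color" (400x640x3 uint8, blue, green, red), "fovy" (degrees; the focal length in pixels is half the picture's height over the tangent of half this angle, whatever the lens; pixels are square), "cx", "cy" (the principal point, pixels), "pose" (4x4, takes a point from camera to world coordinates). Camera axes: x right, y up, looking along -z (the intrinsics and any distortion apply to the point x, -y, -z); pixel columns grow to the right and rows downward; lengths in m; the calibration is good to about 2 mm. A picture is of the moment at which its call begins. There is no depth.
- bot.hand_in(): hands the job in; it is judged then, once.
The state is a dict: "clock": time; "qpos": joint angles; "joint_vel": joint speeds; "effort": joint torques, N m; "ee_pos": TCP position; "tcp_rot": TCP orientation; "wrist_force": force on the tool from outside, world axes, zero at the start; "moment": the same for the moment, N m; "finger_gap": finger opening in m; "grip_force": force on a finger pad.
Only numpy, scipy, OpenCV 4.12 (cv2) and the standard library are available. Lean on these libraries where they do the work, as an engineer would, in place of code of your own. Each camera call takes 0.05 s, during which the arm holds its last target. There are 200 camera calls.

## Task

Three weld bend-test strips are to have their edges filed in one pass. One already stands in the sliding-stop fixture: stand the two strips from the bench on edge beside it, between the fixed jaw and the sliding stop, with no strip end sticking out past the jaws, then slide the stop up until all three strips are held snug, face to face, upright and down on the bed, and let go. Leave the file and the C-clamp where they lie.

Things in the scene. Friction and masses are not known exactly. Their poses are not given: they have to be found in the camera images.
- fixture: Gang fixture, fixed to the bench: a dark green enamelled steel bed 156 (x) by 240 (y) mm, 16 mm thick, with an 18 mm slot along y down its middle; at its -y end a fixed bare-steel jaw with two cap screws on top, at its +y end a sliding bare-steel stop with an upright post. Origin: centre of the bed's underside, on the bench. y runs from the fixed jaw to the stop, z up.
- wall_face (a point): Foot of the fixed jaw's working face, at mid-width, level with the bed top (16 mm above the bench). Axes as the fixture's. The jaw reaches 75 mm either side along x, is 14 mm thick (to -y) and 26 mm high above the bed; strips stand with their length along x, at +y of this point.
- stop_face (a point): Foot of the sliding stop's working face, at mid-width, level with the bed top; axes as the fixture's. The stop's jaw reaches 75 mm either side along x, is 14 mm thick (to +y) and 26 mm high; behind it is a saddle 56 mm wide, 12 mm high, from 13 to 65 mm at +y of this point.
- stop_post (a point): Point on the upright round steel post of the stop to take hold of or push, 44 mm above the bed; the post is 18 mm thick, stands 40 mm behind the stop's face and reaches from the saddle to 64 mm above the bed. It moves with the stop.
- stop (a joint): Travel of the stop towards the fixed jaw (along the fixture's -y), m. The clear opening between the two faces is 0.150 minus this value; three strips face to face need 0.036, so the stop is snug at about 0.114. End of travel 0.125. It takes about 3 N to slide, plus up to about 15 N when it shoves three strips along the bed; it stays where it is left.
- strip_0: Bend-test strip: flat dark steel bar 120 long, 12 thick, 45 wide (mm), 0.35 to 0.6 kg, a bright ground-flush weld band across its middle on both faces. It stands on a long edge. Origin: middle of the edge it stands on; x along the 120 length, y through the 12 thickness, z up (top edge at z = 45). Both ends are alike. This one starts in the fixture, on the bed, close to the fixed jaw.
- strip_1: Bend-test strip: flat dark steel bar 120 long, 12 thick, 45 wide (mm), 0.35 to 0.6 kg, a bright ground-flush weld band across its middle on both faces. It stands on a long edge. Origin: middle of the edge it stands on; x along the 120 length, y through the 12 thickness, z up (top edge at z = 45). Both ends are alike. Starts standing on the bench.
- strip_2: Bend-test strip: flat dark steel bar 120 long, 12 thick, 45 wide (mm), 0.35 to 0.6 kg, a bright ground-flush weld band across its middle on both faces. It stands on a long edge. Origin: middle of the edge it stands on; x along the 120 length, y through the 12 thickness, z up (top edge at z = 45). Both ends are alike. Starts standing on the bench.
- file: Flat file with a wooden handle, 310 mm long, lying along x to the right of the fixture. Leave alone. Origin: centre of its underside.
- c_clamp: Black forged C-clamp, 165 mm long, lying flat beyond the fixture. Leave alone. Origin: centre of its underside.
Not all that is in view belongs to the job. Leave any orange look-alike of the strip_1 alone. What is shaped like the strip_2 but pink is not meant.

How it is judged:
By the outcome, as a careful person would: the job done as asked, in the order asked, and still so for the second after the job is handed in, with the robot touching nothing.
It also fails if it takes over 70 s, if anything falls off the work surface, if the arm or the gripper's body presses on something with over 40 N, if the wrist force passes 120 N, or if a joint passes its speed limit or range.

## Working session

There is one attempt and no reset: what is moved stays moved. The work goes in short steps, Python scripts to look and compute and a tool call to move; the robot and the scene stay as the last step left them, time stands still between calls to the robot, and variables do not carry over. Pictures are saved under pics/ and viewed, at most 10 in all, crops included, and the job is handed in when it is done.

Besides the shell and the picture viewer there is one more tool, called after "Request:" as name(argument=value, ...) on one line, values as JSON. send_rows: Moves the arm, as the interface text tells. Shifts and turns lie within -1 to 1; 1 stands for 750 mm of shift or 30 degrees of turn. Its arguments: {"type":"object","properties":{"series":{"type":"array","items":{"type":"array"}},"hand":{"type":"number"}},"required":["series"]}

```bash
mkdir -p pics; python3 - <<'E'
from workcell import bot
import cv2,numpy as np
s=bot.sense();print(s['clock'],s['ee_pos'],s['tcp_rot'],s['finger_gap'])
for n in("scene","top"):
    d=bot.get_image(n);cv2.imwrite(f'pics/{n}0.png',d['color']);np.savez(f'{n}0.npz',**d)
    print(n,d['fovy'],d['cx'],d['cy'],np.round(d['pose'],3).tolist(),d.keys())
E
```

```text
0.0 [0.276599   0.5598711  0.23052309] [[-8.96570206e-01  4.42901249e-01 -5.90420776e-04]
 [ 4.42901622e-01  8.96568965e-01 -1.49771931e-03]
 [-1.33988810e-04 -1.60430883e-03 -9.99998704e-01]] 0.08562982863777374
scene 42.71808876559053 316.31798880857053 193.86147890010636 [[0.692, 0.453, -0.562, -0.24], [-0.722, 0.453, -0.523, -0.809], [0.017, 0.767, 0.641, 1.035], [0.0, 0.0, 0.0, 1.0]] dict_keys(['color', 'fovy', 'cx', 'cy', 'pose'])
top 52.955992146624126 315.5138812334394 202.08434535258803 [[0.025, 0.997, -0.07, 0.483], [-1.0, 0.024, -0.009, -0.045], [-0.007, 0.07, 0.998, 1.474], [0.0, 0.0, 0.0, 1.0]] dict_keys(['color', 'fovy', 'cx', 'cy', 'pose'])
```

View pics/scene0.png

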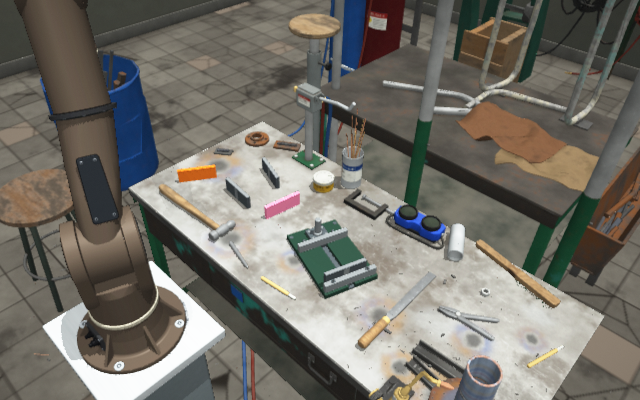

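View pics/top0.png

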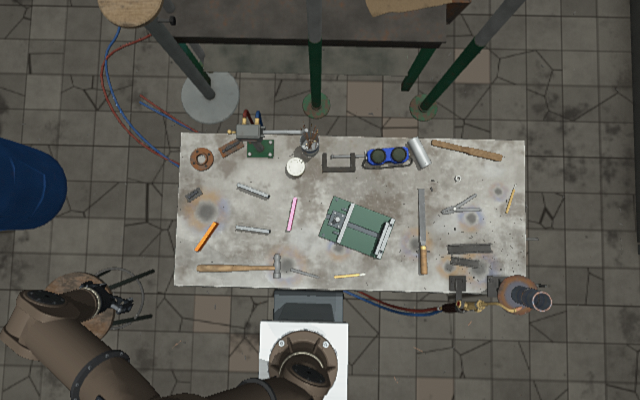

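The top view shows two dark strips at (253,191) and (253,230). The fixture is near (355,225), with its stop to the left and the jaw with strip_0 to the right. I'll enlarge both views.

```bash
python3 - <<'E'
import cv2,numpy as np
t=cv2.imread('pics/top0.png');s=cv2.imread('pics/scene0.png')
a=cv2.resize(t[170:265,225:405],None,fx=4.4,fy=4.4,interpolation=cv2.INTER_CUBIC)
b=cv2.resize(s[150:300,220:385],None,fx=4,fy=4,interpolation=cv2.INTER_CUBIC)
cv2.imwrite('pics/t1.png',a);cv2.imwrite('pics/s1.png',b)
E
```

```text
(no output)
```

View pics/t1.png

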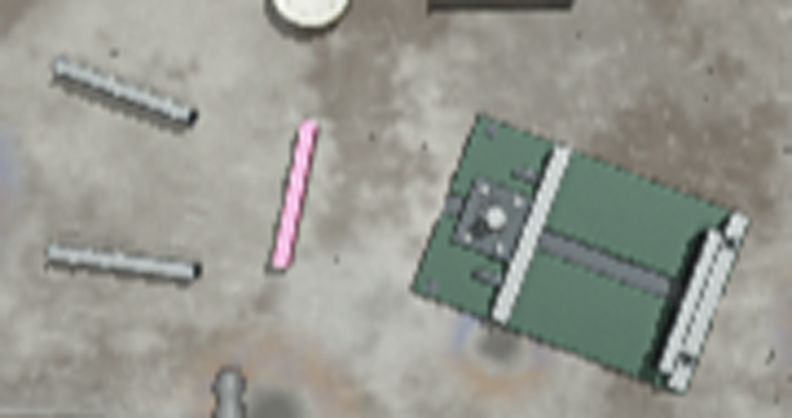

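View pics/s1.png

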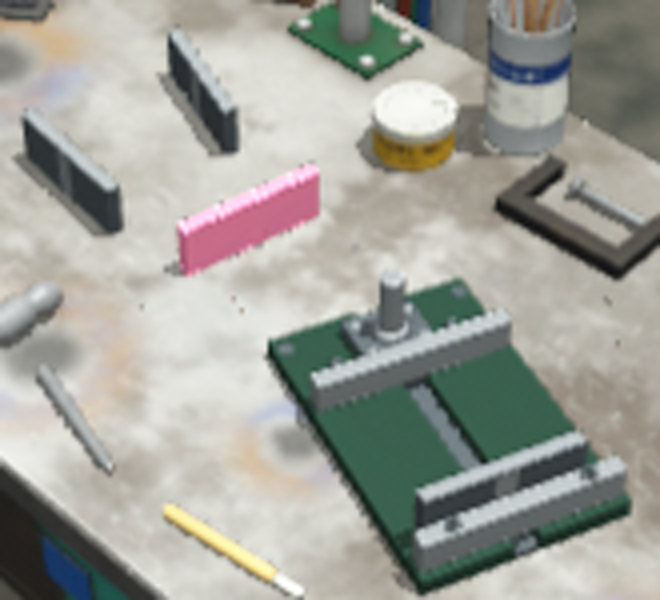

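```bash
cat > h.py <<'E'
import numpy as np,cv2
from workcell import bot
def ray(d,u,v):
    f=200/np.tan(np.radians(float(d['fovy'])/2));P=d['pose']
    return P[:3,3],P[:3,:3]@np.array([(u-d['cx'])/f,-(v-d['cy'])/f,-1])
def onz(d,u,v,z):
    o,r=ray(d,u,v);return o+r*(z-o[2])/r[2]
def tri(d1,p1,d2,p2):
    A=[];b=[]
    for d,p in((d1,p1),(d2,p2)):
        o,r=ray(d,*p);r=r/np.linalg.norm(r);M=np.eye(3)-np.outer(r,r);A.append(M);b.append(M@o)
    return np.linalg.lstsq(np.vstack(A),np.hstack(b),rcond=None)[0]
def proj(d,X):
    f=200/np.tan(np.radians(float(d['fovy'])/2));c=np.linalg.inv(d['pose'])@np.r_[X,1]
    return np.array([d['cx']+f*c[0]/-c[2],d['cy']-f*c[1]/-c[2]])
E
python3 - <<'E'
from h import *
T=dict(np.load('top0.npz'));S=dict(np.load('scene0.npz'))
t=lambda u,v:((u+.5)/4.4-.5+225,(v+.5)/4.4-.5+170)
s=lambda u,v:((u+.5)/4-.5+220,(v+.5)/4-.5+150)
np.set_printoptions(precision=4,suppress=True)
def show(n,a,b,sa,sb,z):
    for k,e in(('top',[onz(T,*t(*a),z),onz(T,*t(*b),z)]),('scn',[onz(S,*s(*sa),z),onz(S,*s(*sb),z)]),('tri',[tri(T,t(*a),S,s(*sa)),tri(T,t(*b),S,s(*sb))])):
        v=e[1]-e[0];print(n,k,e[0],e[1],'mid',(e[0]+e[1])/2,'L',np.linalg.norm(v[:2]),'ang',np.degrees(np.arctan2(v[1],v[0])))
show('A',(55,64),(196,117),(173,33),(233,113),.045)
show('B',(48,251),(200,271),(26,114),(117,187),.045)
show('stopjaw front edge',(569,150),(504,322),(511,321),(316,400),.042)
show('strip0',(713,233),(664,373),(584,438),(419,496),.061)
show('wall outer',(748,215),(678,392),(626,465),(420,543),.042)
print('post',tri(T,t(496,217),S,s(391,276)))
# green bed
for n,D in(('top',T),('scene',S)):
    h=cv2.cvtColor(D['color'],cv2.COLOR_BGR2HSV);m=cv2.inRange(h,(65,60,25),(92,255,150))
    if n=='top': m[:180]=0
    m=cv2.morphologyEx(m,cv2.MORPH_CLOSE,np.ones((9,9)))
    c=[c for c in cv2.findContours(m,0,2)[0] if cv2.contourArea(c)>1000]
    for k in c:
        x=cv2.boundingRect(k)
        if n=='scene' and not(270<x[0]<300):continue
        q=cv2.approxPolyDP(cv2.convexHull(k),4,True)[:,0];print(n,x,[np.round(onz(D,*p,.016)[:2],4).tolist() for p in q])
E
```

```text
A top [0.6399 0.2501 0.045 ] [0.5993 0.1338 0.045 ] mid [0.6196 0.1919 0.045 ] L 0.12316646363466727 ang -109.20975717271595
A scn [0.6367 0.2515 0.045 ] [0.599  0.1386 0.045 ] mid [0.6179 0.1951 0.045 ] L 0.1190229581605196 ang -108.46804259705691
A tri [0.6387 0.2514 0.044 ] [0.5978 0.1346 0.0479] mid [0.6183 0.193  0.046 ] L 0.123772158672416 ang -109.32108377030683
B top [0.4878 0.2499 0.045 ] [0.4747 0.1265 0.045 ] mid [0.4813 0.1882 0.045 ] L 0.12415516135900959 ang -96.04856590604834
B scn [0.484  0.2516 0.045 ] [0.4766 0.1341 0.045 ] mid [0.4803 0.1928 0.045 ] L 0.11773598644945286 ang -93.60739637799723
B tri [0.4863 0.2515 0.0436] [0.4734 0.1269 0.0511] mid [0.4799 0.1892 0.0474] L 0.12526172592604198 ang -95.91460496954846
stopjaw front edge top [ 0.58   -0.1696  0.042 ] [ 0.4398 -0.1198  0.042 ] mid [ 0.5099 -0.1447  0.042 ] L 0.14883963289582444 ang 160.42694670481765
stopjaw front edge scn [ 0.5785 -0.1684  0.042 ] [ 0.4288 -0.1259  0.042 ] mid [ 0.5036 -0.1472  0.042 ] L 0.15556483132994403 ang 164.1169366170486
stopjaw front edge tri [ 0.5793 -0.169   0.0418] [ 0.4381
[... 458 characters left out ...]
9] L 0.11936721447635724 ang 160.90725896223012
wall outer top [ 0.5308 -0.3153  0.042 ] [ 0.3873 -0.2607  0.042 ] mid [ 0.459 -0.288  0.042] L 0.1535866471711645 ang 159.17515253398693
wall outer scn [ 0.5297 -0.3103  0.042 ] [ 0.388  -0.2595  0.042 ] mid [ 0.4588 -0.2849  0.042 ] L 0.1505377216655049 ang 160.27495989309466
wall outer tri [ 0.5292 -0.3131  0.0448] [ 0.3872 -0.2603  0.0433] mid [ 0.4582 -0.2867  0.0441] L 0.15148960187089633 ang 159.6200726780355
post [ 0.5216 -0.1083  0.0829]
top (320, 200, 64, 57) [[0.5943, -0.1319], [0.5143, -0.2783], [0.3949, -0.2511], [0.4653, -0.0513]]
scene (287, 220, 90, 78) [[0.6036, -0.0963], [0.5165, -0.3235], [0.3777, -0.2713], [0.4606, -0.0469]]
```

The two views agree to about 2–3 mm:

| Item | Position (x, y) | Long direction |
|---|---|---|
| Strip A | (0.6185, 0.193) | 71° |
| Strip B | (0.480, 0.190) | 85° |
| Fixture | jaw face at (0.4635, -0.274) | x axis at -20° |
| Stop | post at (0.5216, -0.108) | opening about 0.136 m |

The strip lengths come out near 120 mm and the top edges near z = 45 mm, as they should. I'll move above strip A.

Request:
send_rows(series=[[[0.03,-0.033,0],[0,0,-0.18]],[[0.06,-0.065,0],[0,0,-0.37]],[[0.09,-0.098,0],[0,0,-0.55]],[[0.12,-0.13,0],[0,0,-0.735]],[[0.152,-0.163,0],[0,0,-0.919]]], hand=1)

```text
clock: 0.52
ee_pos: [0.3912, 0.4369, 0.231]
tcp_rot: [[-0.586, 0.81, -0.001], [0.81, 0.586, -0.0], [0.0, -0.001, -1.0]]
wrist_force: [0.6, -0.1, -0.3]
finger_gap: 0.0853
grip_force: 0.0
```

Request:
send_rows(series=[[[0.03,-0.033,0],[0,0,-0.18]],[[0.06,-0.065,0],[0,0,-0.37]],[[0.09,-0.098,0],[0,0,-0.55]],[[0.12,-0.13,0],[0,0,-0.735]],[[0.152,-0.163,0],[0,0,-0.919]]])

```text
clock: 0.93
ee_pos: [0.5053, 0.3146, 0.2311]
tcp_rot: [[-0.145, 0.989, -0.001], [0.989, 0.145, -0.0], [-0.0, -0.001, -1.0]]
wrist_force: [0.5, 0.1, 1.0]
finger_gap: 0.0858
grip_force: 0.0
```

Request:
send_rows(series=[[[0.03,-0.033,-0.02],[0,0,-0.18]],[[0.06,-0.065,-0.04],[0,0,-0.37]],[[0.09,-0.098,-0.07],[0,0,-0.55]],[[0.12,-0.13,-0.1],[0,0,-0.735]],[[0.152,-0.163,-0.133],[0,0,-0.919]]])

```text
clock: 1.35
ee_pos: [0.6192, 0.193, 0.1312]
tcp_rot: [[0.33, 0.944, 0.0], [0.944, -0.33, 0.0], [0.0, 0.0, -1.0]]
wrist_force: [0.6, 0.4, -1.1]
finger_gap: 0.0851
grip_force: 0.0
```

Request:
send_rows(series=[[[0,0,-0.04],[0,0,0]],[[0,0,-0.08],[0,0,0]],[[0,0,-0.12],[0,0,0]],[[0,0,-0.15],[0,0,0]],[[0,0,-0.16],[0,0,0]]])

```text
clock: 1.77
ee_pos: [0.6157, 0.1933, 0.0079]
tcp_rot: [[0.326, 0.946, -0.006], [0.946, -0.326, -0.002], [-0.004, -0.005, -1.0]]
wrist_force: [-0.6, 0.2, -0.6]
finger_gap: 0.0851
grip_force: 0.0
```

Request:
send_rows(series=[[[0,0,0],[0,0,0]],[[0,0,0],[0,0,0]],[[0,0,0],[0,0,0]],[[0,0,0],[0,0,0]],[[0,0,0],[0,0,0]]], hand=-1)

```text
clock: 2.18
ee_pos: [0.6192, 0.1945, 0.0135]
tcp_rot: [[0.325, 0.946, 0.002], [0.946, -0.325, 0.001], [0.002, 0.002, -1.0]]
wrist_force: [-0.9, 0.5, 0.5]
finger_gap: 0.0253
grip_force: 0.0
```

Request:
send_rows(series=[[[0,0,0],[0,0,0]],[[0,0,0],[0,0,0]],[[0,0,0],[0,0,0]],[[0,0,0],[0,0,0]],[[0,0,0],[0,0,0]]])

```text
clock: 2.6
ee_pos: [0.6191, 0.1944, 0.0132]
tcp_rot: [[0.326, 0.945, 0.002], [0.945, -0.326, 0.001], [0.001, 0.001, -1.0]]
wrist_force: [-2.1, -0.1, 5.7]
finger_gap: 0.0109
grip_force: 58.8
```

Request:
send_rows(series=[[[0,0,0.02],[0,0,0]],[[0,0,0.06],[0,0,0]],[[0,0,0.11],[0,0,0]],[[0,0,0.16],[0,0,0]],[[0,0,0.187],[0,0,0]]])

```text
clock: 3.02
ee_pos: [0.6195, 0.1941, 0.1564]
tcp_rot: [[0.326, 0.945, 0.004], [0.945, -0.326, 0.001], [0.002, 0.003, -1.0]]
wrist_force: [1.6, 0.3, -3.2]
finger_gap: 0.011
grip_force: 59.3
```

Request:
send_rows(series=[[[-0.01,-0.028,0],[0,0,-0.15]],[[-0.02,-0.057,0],[0,0,-0.3]],[[-0.03,-0.085,0],[0,0,-0.45]],[[-0.04,-0.114,0],[0,0,-0.6]],[[-0.048,-0.143,0],[0,0,-0.757]]])

```text
clock: 3.43
ee_pos: [0.581, 0.086, 0.1521]
tcp_rot: [[0.668, 0.744, -0.001], [0.744, -0.668, 0.0], [-0.001, -0.001, -1.0]]
wrist_force: [-0.1, -0.5, -5.4]
finger_gap: 0.0115
grip_force: 59.1
```

Request:
send_rows(series=[[[-0.01,-0.028,0],[0,0,-0.15]],[[-0.02,-0.057,0],[0,0,-0.3]],[[-0.03,-0.085,0],[0,0,-0.45]],[[-0.04,-0.114,0],[0,0,-0.6]],[[-0.048,-0.143,0],[0,0,-0.757]]])

```text
clock: 3.85
ee_pos: [0.5451, -0.0212, 0.1521]
tcp_rot: [[0.904, 0.428, -0.001], [0.428, -0.904, 0.0], [-0.001, -0.001, -1.0]]
wrist_force: [-0.7, -0.3, -3.5]
finger_gap: 0.011
grip_force: 59.1
```

Request:
send_rows(series=[[[-0.01,-0.028,0],[0,0,-0.15]],[[-0.02,-0.057,0],[0,0,-0.3]],[[-0.03,-0.085,0],[0,0,-0.45]],[[-0.04,-0.114,0],[0,0,-0.6]],[[-0.048,-0.143,0],[0,0,-0.757]]])

```text
clock: 4.27
ee_pos: [0.5093, -0.1286, 0.1522]
tcp_rot: [[0.999, 0.045, -0.001], [0.045, -0.999, 0.001], [-0.0, -0.001, -1.0]]
wrist_force: [0.8, -0.6, -4.5]
finger_gap: 0.0113
grip_force: 59.1
```

Request:
send_rows(series=[[[-0.01,-0.028,0],[0,0,-0.15]],[[-0.02,-0.057,0],[0,0,-0.3]],[[-0.03,-0.085,0],[0,0,-0.45]],[[-0.04,-0.114,0],[0,0,-0.6]],[[-0.048,-0.143,0],[0,0,-0.757]]])

```text
clock: 4.68
ee_pos: [0.4733, -0.2359, 0.1522]
tcp_rot: [[0.939, -0.344, -0.0], [-0.344, -0.939, 0.001], [-0.001, -0.001, -1.0]]
wrist_force: [0.2, -0.1, -3.6]
finger_gap: 0.0111
grip_force: 59.1
```

Request:
send_rows(series=[[[0,0,0],[0,0,0]],[[0,0,0],[0,0,0]],[[0,0,0],[0,0,0]],[[0,0,0],[0,0,0]],[[0,0,0],[0,0,0]]])

```text
clock: 5.1
ee_pos: [0.4747, -0.2339, 0.1521]
tcp_rot: [[0.941, -0.338, -0.0], [-0.338, -0.941, 0.001], [-0.0, -0.001, -1.0]]
wrist_force: [0.2, -0.8, -4.3]
finger_gap: 0.0112
grip_force: 59.3
```

```bash
python3 - <<'E'
from h import *
s=bot.sense();print(s['ee_pos'],np.degrees(np.arctan2(s['tcp_rot'][1][1],s['tcp_rot'][0][1])),s['qpos'])
d=bot.get_image('scene');np.savez('scene1.npz',**d)
cv2.imwrite('pics/s2.png',cv2.resize(d['color'][130:300,200:420],None,fx=3.5,fy=3.5,interpolation=2))
E
```

```text
[ 0.47467913 -0.23392176  0.15212225] -109.73615994124445 [-16.62543917  27.61885756  52.20058044 111.93752068 -27.12200048
  53.54995019 -60.62457556]
```

View pics/s2.png

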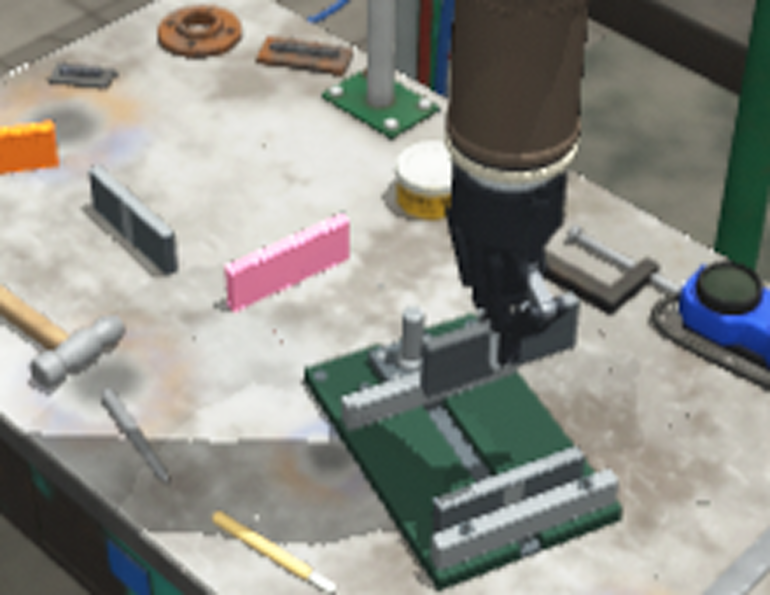

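The strip is held square and parallel to the jaw. I'll lower it slowly and release it with a small opening.

Request:
send_rows(series=[[[0,0,-0.03],[0,0,0]],[[0,0,-0.06],[0,0,0]],[[0,0,-0.09],[0,0,0]],[[0,0,-0.115],[0,0,0]],[[0,0,-0.125],[0,0,0]]])

```text
clock: 5.57
ee_pos: [0.4735, -0.2336, 0.0563]
tcp_rot: [[0.941, -0.338, -0.003], [-0.338, -0.941, 0.001], [-0.003, -0.0, -1.0]]
wrist_force: [-1.5, -0.8, -4.5]
finger_gap: 0.011
grip_force: 59.2
```

Request:
send_rows(series=[[[0,0,-0.01],[0,0,0]],[[0,0,-0.02],[0,0,0]],[[0,0,-0.028],[0,0,0]],[[0,0,-0.034],[0,0,0]],[[0,0,-0.038],[0,0,0]]])

```text
clock: 5.98
ee_pos: [0.4747, -0.235, 0.0299]
tcp_rot: [[0.941, -0.339, 0.0], [-0.339, -0.941, -0.0], [0.001, -0.0, -1.0]]
wrist_force: [0.7, 0.0, -3.9]
finger_gap: 0.0111
grip_force: 59.2
```

Request:
send_rows(series=[[[0,0,0],[0,0,0]],[[0,0,0],[0,0,0]],[[0,0,0],[0,0,0]],[[0,0,0],[0,0,0]],[[0,0,0],[0,0,0]]])

```text
clock: 6.4
ee_pos: [0.4746, -0.235, 0.0303]
tcp_rot: [[0.941, -0.339, 0.0], [-0.339, -0.941, -0.0], [0.0, -0.0, -1.0]]
wrist_force: [1.0, 0.8, -5.3]
finger_gap: 0.0111
grip_force: 59.2
```

Request:
send_rows(series=[[[0,0,-0.001],[0,0,0]],[[0,0,-0.002],[0,0,0]],[[0,0,-0.002],[0,0,0]],[[0,0,-0.002],[0,0,0]],[[0,0,-0.002],[0,0,0]]])

```text
clock: 6.82
ee_pos: [0.4745, -0.235, 0.0291]
tcp_rot: [[0.941, -0.34, 0.001], [-0.34, -0.941, 0.0], [0.001, -0.001, -1.0]]
wrist_force: [-2.8, 1.4, 7.0]
finger_gap: 0.0112
grip_force: 61.0
```

Request:
send_rows(series=[[[0,0,0],[0,0,0]],[[0,0,0],[0,0,0]],[[0,0,0],[0,0,0]],[[0,0,0],[0,0,0]],[[0,0,0],[0,0,0]]], hand=-0.45)

```text
clock: 7.23
ee_pos: [0.4745, -0.235, 0.0285]
tcp_rot: [[0.941, -0.339, 0.0], [-0.339, -0.941, -0.0], [0.0, 0.0, -1.0]]
wrist_force: [-0.9, -0.1, -0.2]
finger_gap: 0.023
grip_force: 0.0
```

Request:
send_rows(series=[[[0,0,0.015],[0,0,0]],[[0,0,0.05],[0,0,0]],[[0,0,0.09],[0,0,0]],[[0,0,0.13],[0,0,0]],[[0,0,0.163],[0,0,0]]])

```text
clock: 7.65
ee_pos: [0.4742, -0.2355, 0.1533]
tcp_rot: [[0.94, -0.34, 0.001], [-0.34, -0.94, -0.001], [0.001, 0.0, -1.0]]
wrist_force: [0.4, -0.5, -0.1]
finger_gap: 0.024
grip_force: 0.0
```

Request:
send_rows(series=[[[0,0.028,0],[0,0,0.17]],[[0.001,0.056,0],[0,0,0.35]],[[0.001,0.085,0],[0,0,0.52]],[[0.002,0.114,0],[0,0,0.7]],[[0.002,0.142,0],[0,0,0.872]]], hand=1)

```text
clock: 8.07
ee_pos: [0.4758, -0.1275, 0.1516]
tcp_rot: [[0.993, 0.114, 0.001], [0.114, -0.993, -0.0], [0.001, 0.0, -1.0]]
wrist_force: [0.0, -0.0, 0.3]
finger_gap: 0.0819
grip_force: 0.0
```

Request:
send_rows(series=[[[0,0.028,0],[0,0,0.17]],[[0.001,0.056,0],[0,0,0.35]],[[0.001,0.085,0],[0,0,0.52]],[[0.002,0.114,0],[0,0,0.7]],[[0.002,0.142,0],[0,0,0.872]]])

```text
clock: 8.48
ee_pos: [0.4774, -0.0211, 0.1516]
tcp_rot: [[0.841, 0.541, 0.001], [0.541, -0.841, -0.0], [0.001, 0.0, -1.0]]
wrist_force: [-0.4, 0.3, -0.2]
finger_gap: 0.0854
grip_force: 0.0
```

Request:
send_rows(series=[[[0,0.028,0],[0,0,0.17]],[[0.001,0.056,0],[0,0,0.35]],[[0.001,0.085,0],[0,0,0.52]],[[0.002,0.114,0],[0,0,0.7]],[[0.002,0.142,0],[0,0,0.872]]])

```text
clock: 8.9
ee_pos: [0.479, 0.0854, 0.1516]
tcp_rot: [[0.517, 0.856, 0.001], [0.856, -0.517, -0.0], [0.0, 0.001, -1.0]]
wrist_force: [0.7, 0.6, 0.4]
finger_gap: 0.0854
grip_force: 0.0
```

Request:
send_rows(series=[[[0,0.028,0],[0,0,0.17]],[[0.001,0.056,0],[0,0,0.35]],[[0.001,0.085,0],[0,0,0.52]],[[0.002,0.114,0],[0,0,0.7]],[[0.002,0.142,0],[0,0,0.872]]])

```text
clock: 9.32
ee_pos: [0.4806, 0.1918, 0.1516]
tcp_rot: [[0.087, 0.996, 0.001], [0.996, -0.087, -0.0], [-0.0, 0.001, -1.0]]
wrist_force: [-0.3, -0.3, -0.6]
finger_gap: 0.0857
grip_force: 0.0
```

Request:
send_rows(series=[[[0,0,-0.04],[0,0,0]],[[0,0,-0.09],[0,0,0]],[[0,0,-0.13],[0,0,0]],[[0,0,-0.165],[0,0,0]],[[0,0,-0.182],[0,0,0]]])

```text
clock: 9.73
ee_pos: [0.4791, 0.1901, 0.0121]
tcp_rot: [[0.091, 0.996, -0.002], [0.996, -0.091, -0.002], [-0.003, -0.002, -1.0]]
wrist_force: [-0.4, 0.7, -0.0]
finger_gap: 0.0853
grip_force: 0.0
```

Request:
send_rows(series=[[[0,0,0],[0,0,0]],[[0,0,0],[0,0,0]],[[0,0,0],[0,0,0]],[[0,0,0],[0,0,0]],[[0,0,0],[0,0,0]]], hand=-1)

```text
clock: 10.15
ee_pos: [0.4812, 0.1915, 0.0156]
tcp_rot: [[0.091, 0.996, 0.002], [0.996, -0.091, 0.001], [0.001, 0.002, -1.0]]
wrist_force: [0.6, -0.4, 0.8]
finger_gap: 0.0254
grip_force: 0.0
```

Request:
send_rows(series=[[[0,0,0],[0,0,0]],[[0,0,0],[0,0,0]],[[0,0,0],[0,0,0]],[[0,0,0],[0,0,0]],[[0,0,0],[0,0,0]]])

```text
clock: 10.57
ee_pos: [0.4809, 0.1915, 0.0153]
tcp_rot: [[0.091, 0.996, 0.001], [0.996, -0.091, 0.001], [0.001, 0.001, -1.0]]
wrist_force: [-0.2, -0.2, 9.4]
finger_gap: 0.0115
grip_force: 59.3
```

Request:
send_rows(series=[[[0,0,0.02],[0,0,0]],[[0,0,0.06],[0,0,0]],[[0,0,0.11],[0,0,0]],[[0,0,0.16],[0,0,0]],[[0,0,0.187],[0,0,0]]])

```text
clock: 10.98
ee_pos: [0.4812, 0.191, 0.1581]
tcp_rot: [[0.091, 0.996, 0.003], [0.996, -0.091, 0.001], [0.002, 0.003, -1.0]]
wrist_force: [1.1, 1.4, -5.5]
finger_gap: 0.0113
grip_force: 59.5
```

Request:
send_rows(series=[[[0.001,-0.026,0],[0,0,-0.17]],[[0.001,-0.052,0],[0,0,-0.35]],[[0.002,-0.078,0],[0,0,-0.52]],[[0.003,-0.104,0],[0,0,-0.7]],[[0.0033,-0.1273,0],[0,0,-0.872]]])

```text
clock: 11.4
ee_pos: [0.4821, 0.0943, 0.1545]
tcp_rot: [[0.525, 0.851, -0.001], [0.851, -0.525, -0.0], [-0.0, -0.001, -1.0]]
wrist_force: [0.7, -0.1, -5.5]
finger_gap: 0.0109
grip_force: 59.2
```

Request:
send_rows(series=[[[0.001,-0.026,0],[0,0,-0.17]],[[0.001,-0.052,0],[0,0,-0.35]],[[0.002,-0.078,0],[0,0,-0.52]],[[0.003,-0.104,0],[0,0,-0.7]],[[0.0033,-0.1273,0],[0,0,-0.872]]])

```text
clock: 11.82
ee_pos: [0.4846, -0.0011, 0.1545]
tcp_rot: [[0.846, 0.533, -0.001], [0.533, -0.846, 0.0], [-0.001, -0.0, -1.0]]
wrist_force: [1.1, -0.2, -5.3]
finger_gap: 0.0111
grip_force: 59.2
```

Request:
send_rows(series=[[[0.001,-0.026,0],[0,0,-0.17]],[[0.001,-0.052,0],[0,0,-0.35]],[[0.002,-0.078,0],[0,0,-0.52]],[[0.003,-0.104,0],[0,0,-0.7]],[[0.0033,-0.1273,0],[0,0,-0.872]]])

```text
clock: 12.23
ee_pos: [0.4871, -0.0963, 0.1545]
tcp_rot: [[0.994, 0.105, -0.001], [0.105, -0.994, 0.0], [-0.001, -0.0, -1.0]]
wrist_force: [-0.1, 0.0, -4.7]
finger_gap: 0.0111
grip_force: 59.2
```

Request:
send_rows(series=[[[0.001,-0.026,0],[0,0,-0.17]],[[0.001,-0.052,0],[0,0,-0.35]],[[0.002,-0.078,0],[0,0,-0.52]],[[0.003,-0.104,0],[0,0,-0.7]],[[0.0033,-0.1273,0],[0,0,-0.872]]])

```text
clock: 12.65
ee_pos: [0.4897, -0.1916, 0.1544]
tcp_rot: [[0.939, -0.344, -0.001], [-0.344, -0.939, 0.001], [-0.001, -0.0, -1.0]]
wrist_force: [-0.0, -0.6, -5.5]
finger_gap: 0.0108
grip_force: 59.2
```

Request:
send_rows(series=[[[0,0,0],[0,0,0]],[[0,0,0],[0,0,0]],[[0,0,0],[0,0,0]],[[0,0,0],[0,0,0]],[[0,0,0],[0,0,0]]])

```text
clock: 13.07
ee_pos: [0.4903, -0.1897, 0.1544]
tcp_rot: [[0.941, -0.337, -0.0], [-0.337, -0.941, 0.001], [-0.001, -0.001, -1.0]]
wrist_force: [0.4, -0.7, -5.4]
finger_gap: 0.0113
grip_force: 59.4
```

```bash
python3 - <<'E'
from h import *
s=bot.sense();print(s['ee_pos'],np.degrees(np.arctan2(s['tcp_rot'][1][1],s['tcp_rot'][0][1])),s['finger_gap'])
d=bot.get_image('scene');np.savez('scene2.npz',**d)
cv2.imwrite('pics/s3.png',cv2.resize(d['color'][190:310,270:400],None,fx=4.5,fy=4.5,interpolation=2))
E
```

```text
[ 0.49028208 -0.18971959  0.15440825] -109.71967394139463 0.011332777506827374
```

View pics/s3.png

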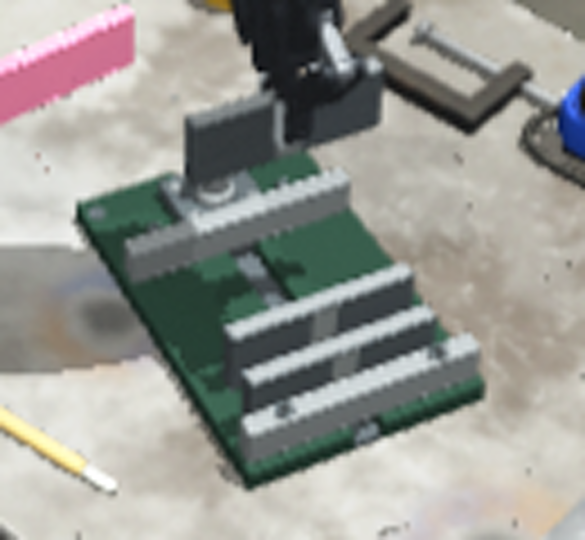

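Strip A stands upright and parallel to strip_0, with its top edge running from (235,330) to (408,270) in the crop. I'll lower strip B.

Request:
send_rows(series=[[[0,0,-0.03],[0,0,0]],[[0,0,-0.06],[0,0,0]],[[0,0,-0.09],[0,0,0]],[[0,0,-0.115],[0,0,0]],[[0,0,-0.125],[0,0,0]]])

```text
clock: 13.53
ee_pos: [0.4892, -0.1896, 0.0586]
tcp_rot: [[0.941, -0.338, -0.003], [-0.338, -0.941, 0.001], [-0.003, -0.0, -1.0]]
wrist_force: [-0.0, 0.7, -5.3]
finger_gap: 0.0109
grip_force: 59.2
```

Request:
send_rows(series=[[[0,0,-0.01],[0,0,0]],[[0,0,-0.02],[0,0,0]],[[0,0,-0.028],[0,0,0]],[[0,0,-0.034],[0,0,0]],[[0,0,-0.038],[0,0,0]]])

```text
clock: 13.95
ee_pos: [0.4906, -0.1908, 0.0322]
tcp_rot: [[0.941, -0.339, 0.0], [-0.339, -0.941, -0.0], [0.0, -0.0, -1.0]]
wrist_force: [0.6, -0.0, -6.1]
finger_gap: 0.0109
grip_force: 59.2
```

Request:
send_rows(series=[[[0,0,0],[0,0,0]],[[0,0,-0.001],[0,0,0]],[[0,0,-0.001],[0,0,0]],[[0,0,-0.001],[0,0,0]],[[0,0,-0.001],[0,0,0]]])

```text
clock: 14.37
ee_pos: [0.4905, -0.1909, 0.0318]
tcp_rot: [[0.941, -0.339, 0.0], [-0.339, -0.941, -0.0], [0.0, -0.0, -1.0]]
wrist_force: [-0.2, 0.6, -5.5]
finger_gap: 0.0109
grip_force: 59.2
```

Request:
send_rows(series=[[[0,0,-0.001],[0,0,0]],[[0,0,-0.0015],[0,0,0]],[[0,0,-0.0015],[0,0,0]],[[0,0,-0.0015],[0,0,0]],[[0,0,-0.0015],[0,0,0]]])

```text
clock: 14.78
ee_pos: [0.4905, -0.1909, 0.0314]
tcp_rot: [[0.941, -0.34, 0.001], [-0.34, -0.941, 0.001], [0.001, -0.001, -1.0]]
wrist_force: [-3.2, 2.4, 11.3]
finger_gap: 0.011
grip_force: 61.9
```

Request:
send_rows(series=[[[0,0,0],[0,0,0]],[[0,0,0],[0,0,0]],[[0,0,0],[0,0,0]],[[0,0,0],[0,0,0]],[[0,0,0],[0,0,0]]], hand=-0.45)

```text
clock: 15.2
ee_pos: [0.4904, -0.1909, 0.0304]
tcp_rot: [[0.941, -0.339, 0.0], [-0.339, -0.941, -0.0], [0.0, 0.0, -1.0]]
wrist_force: [-0.2, 0.0, -0.2]
finger_gap: 0.0235
grip_force: 0.0
```

Request:
send_rows(series=[[[0,0,0.015],[0,0,0]],[[0,0,0.05],[0,0,0]],[[0,0,0.09],[0,0,0]],[[0,0,0.13],[0,0,0]],[[0,0,0.16],[0,0,0]]])

```text
clock: 15.62
ee_pos: [0.4903, -0.1916, 0.1532]
tcp_rot: [[0.94, -0.34, 0.001], [-0.34, -0.94, -0.001], [0.001, 0.0, -1.0]]
wrist_force: [0.9, -0.6, 0.2]
finger_gap: 0.0233
grip_force: 0.0
```

Request:
send_rows(series=[[[0.008,0.02,0],[0,0,0]],[[0.018,0.05,0],[0,0,0]],[[0.03,0.08,0],[0,0,0]],[[0.041,0.11,0],[0,0,0]],[[0.041,0.11,0],[0,0,0]]], hand=0.06)

```text
clock: 16.03
ee_pos: [0.5228, -0.1032, 0.1506]
tcp_rot: [[0.943, -0.334, 0.0], [-0.334, -0.943, 0.002], [-0.001, -0.002, -1.0]]
wrist_force: [0.2, 0.3, 0.6]
finger_gap: 0.0453
grip_force: 0.0
```

```bash
python3 - <<'E'
from h import *
s=bot.sense();print(s['ee_pos'],s['finger_gap'])
d=bot.get_image('scene');np.savez('scene3.npz',**d)
cv2.imwrite('pics/s4.png',cv2.resize(d['color'][190:310,270:400],None,fx=4.5,fy=4.5,interpolation=2))
E
```

```text
[ 0.52276607 -0.10319771  0.15060152] 0.045299848643351306
```

View pics/s4.png

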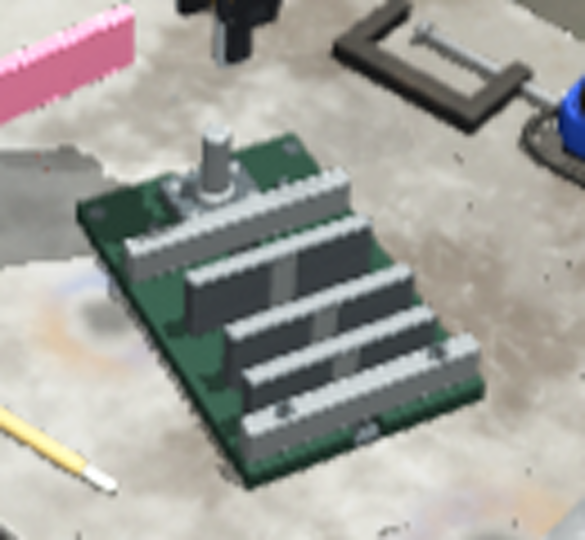

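All three strips stand parallel, with their ends inside the jaws and the post free at (216,160) in the crop. I'll grip the post next.

Request:
send_rows(series=[[[0,0,0],[0,0,0]],[[0,0,-0.03],[0,0,0]],[[0,0,-0.07],[0,0,0]],[[0,0,-0.11],[0,0,0]],[[0,0,-0.134],[0,0,0]]])

```text
clock: 16.5
ee_pos: [0.5195, -0.1095, 0.0481]
tcp_rot: [[0.94, -0.341, -0.002], [-0.341, -0.94, -0.0], [-0.002, 0.001, -1.0]]
wrist_force: [0.1, 0.2, 0.3]
finger_gap: 0.0452
grip_force: 0.0
```

Request:
send_rows(series=[[[0,0,0],[0,0,0]],[[0,0,0],[0,0,0]],[[0,0,0],[0,0,0]],[[0,0,0],[0,0,0]],[[0,0,0],[0,0,0]]], hand=-1)

```text
clock: 16.92
ee_pos: [0.5208, -0.1091, 0.0507]
tcp_rot: [[0.94, -0.34, 0.0], [-0.34, -0.94, -0.001], [0.0, 0.0, -1.0]]
wrist_force: [-2.7, -1.5, -3.3]
finger_gap: 0.0161
grip_force: 59.9
```

Request:
send_rows(series=[[[0,0,0],[0,0,0]],[[0,0,0],[0,0,0]],[[0,0,0],[0,0,0]],[[0,0,0],[0,0,0]],[[0,0,0],[0,0,0]]])

```text
clock: 17.33
ee_pos: [0.5209, -0.1085, 0.0506]
tcp_rot: [[0.941, -0.34, 0.0], [-0.34, -0.941, 0.0], [0.0, -0.0, -1.0]]
wrist_force: [-6.1, -1.8, 5.2]
finger_gap: 0.0165
grip_force: 60.8
```

Request:
send_rows(series=[[[-0.002,-0.006,0],[0,0,0]],[[-0.005,-0.013,0],[0,0,0]],[[-0.007,-0.019,0],[0,0,0]],[[-0.009,-0.025,0],[0,0,0]],[[-0.0114,-0.0313,0],[0,0,0]]])

```text
clock: 17.75
ee_pos: [0.5131, -0.1304, 0.0507]
tcp_rot: [[0.941, -0.338, 0.001], [-0.338, -0.941, 0.002], [0.0, -0.003, -1.0]]
wrist_force: [-2.0, 4.4, 5.3]
finger_gap: 0.0164
grip_force: 60.9
```

Request:
send_rows(series=[[[-0.002,-0.006,0],[0,0,0]],[[-0.005,-0.013,0],[0,0,0]],[[-0.007,-0.019,0],[0,0,0]],[[-0.009,-0.025,0],[0,0,0]],[[-0.0114,-0.0313,0],[0,0,0]]])

```text
clock: 18.17
ee_pos: [0.5048, -0.1536, 0.0506]
tcp_rot: [[0.941, -0.338, 0.001], [-0.338, -0.941, 0.003], [0.0, -0.003, -1.0]]
wrist_force: [-1.8, 8.5, 8.9]
finger_gap: 0.0164
grip_force: 61.3
```

Request:
send_rows(series=[[[-0.002,-0.006,0],[0,0,0]],[[-0.005,-0.013,0],[0,0,0]],[[-0.007,-0.019,0],[0,0,0]],[[-0.009,-0.025,0],[0,0,0]],[[-0.0114,-0.0313,0],[0,0,0]]])

```text
clock: 18.58
ee_pos: [0.4964, -0.1771, 0.0506]
tcp_rot: [[0.941, -0.338, 0.001], [-0.338, -0.941, 0.003], [0.0, -0.003, -1.0]]
wrist_force: [-2.6, 7.2, 9.0]
finger_gap: 0.016
grip_force: 61.3
```

Request:
send_rows(series=[[[-0.001,-0.003,0],[0,0,0]],[[-0.002,-0.006,0],[0,0,0]],[[-0.003,-0.009,0],[0,0,0]],[[-0.0045,-0.0125,0],[0,0,0]],[[-0.0055,-0.015,0],[0,0,0]]])

```text
clock: 19.0
ee_pos: [0.4927, -0.1875, 0.0506]
tcp_rot: [[0.941, -0.337, 0.002], [-0.337, -0.941, 0.004], [0.0, -0.004, -1.0]]
wrist_force: [-0.7, 9.9, 9.2]
finger_gap: 0.0161
grip_force: 61.3
```

```bash
python3 - <<'E'
from h import *
s=bot.sense();print(s['ee_pos'],s['wrist_force'])
d=bot.get_image('scene');np.savez('scene4.npz',**d)
cv2.imwrite('pics/s5.png',cv2.resize(d['color'][190:310,270:400],None,fx=4.5,fy=4.5,interpolation=2))
E
```

```text
[ 0.4926993  -0.1875298   0.05064504] [-0.73883654  9.88218959  9.23266051]
```

View pics/s5.png

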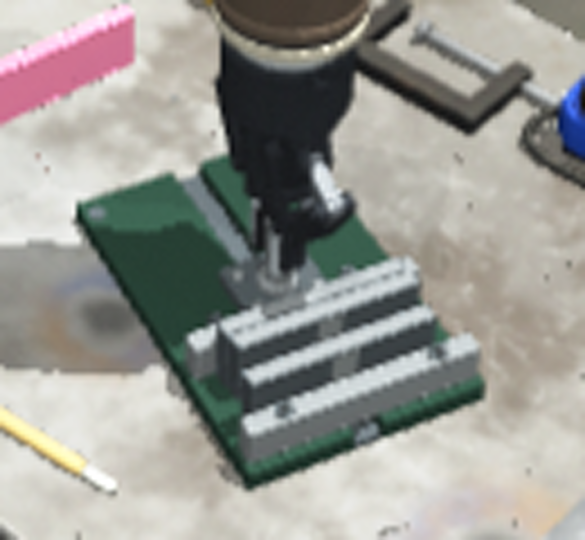

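Strips A and B are together against the stop, with about 15 mm left to close. I'll go on in small steps and watch the force.

Request:
send_rows(series=[[[-0.001,-0.002,0],[0,0,0]],[[-0.0015,-0.004,0],[0,0,0]],[[-0.002,-0.006,0],[0,0,0]],[[-0.003,-0.008,0],[0,0,0]],[[-0.0034,-0.0095,0],[0,0,0]]])

```text
clock: 19.47
ee_pos: [0.4902, -0.1946, 0.0506]
tcp_rot: [[0.941, -0.337, 0.002], [-0.337, -0.941, 0.004], [0.0, -0.004, -1.0]]
wrist_force: [-1.3, 10.3, 9.3]
finger_gap: 0.0159
grip_force: 61.4
```

Request:
send_rows(series=[[[-0.0003,-0.001,0],[0,0,0]],[[-0.0007,-0.002,0],[0,0,0]],[[-0.001,-0.003,0],[0,0,0]],[[-0.0014,-0.004,0],[0,0,0]],[[-0.0017,-0.0047,0],[0,0,0]]])

```text
clock: 19.88
ee_pos: [0.489, -0.198, 0.0507]
tcp_rot: [[0.941, -0.337, 0.002], [-0.337, -0.941, 0.004], [0.0, -0.004, -1.0]]
wrist_force: [-0.9, 10.4, 9.0]
finger_gap: 0.016
grip_force: 61.4
```

Next steps are about 2.5 mm each.

Request:
send_rows(series=[[[-0.0002,-0.0006,0],[0,0,0]],[[-0.0005,-0.0013,0],[0,0,0]],[[-0.0007,-0.002,0],[0,0,0]],[[-0.001,-0.0026,0],[0,0,0]],[[-0.0011,-0.0031,0],[0,0,0]]])

```text
clock: 20.3
ee_pos: [0.4881, -0.2003, 0.0506]
tcp_rot: [[0.941, -0.337, 0.002], [-0.337, -0.941, 0.004], [0.0, -0.004, -1.0]]
wrist_force: [-0.2, 10.9, 9.7]
finger_gap: 0.016
grip_force: 61.4
```

Request:
send_rows(series=[[[-0.0002,-0.0006,0],[0,0,0]],[[-0.0005,-0.0013,0],[0,0,0]],[[-0.0007,-0.002,0],[0,0,0]],[[-0.001,-0.0026,0],[0,0,0]],[[-0.0011,-0.0031,0],[0,0,0]]])

```text
clock: 20.72
ee_pos: [0.4876, -0.2018, 0.0506]
tcp_rot: [[0.942, -0.337, 0.002], [-0.337, -0.942, 0.005], [0.0, -0.005, -1.0]]
wrist_force: [-0.5, 14.4, 11.5]
finger_gap: 0.0159
grip_force: 61.8
```

Request:
send_rows(series=[[[-0.0002,-0.0005,0],[0,0,0]],[[-0.0004,-0.001,0],[0,0,0]],[[-0.0005,-0.0015,0],[0,0,0]],[[-0.0005,-0.0015,0],[0,0,0]],[[-0.0005,-0.0015,0],[0,0,0]]])

```text
clock: 21.13
ee_pos: [0.4873, -0.2026, 0.0506]
tcp_rot: [[0.942, -0.336, 0.002], [-0.336, -0.942, 0.006], [-0.0, -0.006, -1.0]]
wrist_force: [0.2, 14.5, 11.3]
finger_gap: 0.0165
grip_force: 61.8
```

Request:
send_rows(series=[[[-0.0002,-0.0005,0],[0,0,0]],[[-0.0004,-0.001,0],[0,0,0]],[[-0.0005,-0.0015,0],[0,0,0]],[[-0.0005,-0.0015,0],[0,0,0]],[[-0.0005,-0.0015,0],[0,0,0]]])

```text
clock: 21.55
ee_pos: [0.4869, -0.2037, 0.0506]
tcp_rot: [[0.942, -0.336, 0.002], [-0.336, -0.942, 0.006], [0.0, -0.006, -1.0]]
wrist_force: [0.7, 14.4, 11.9]
finger_gap: 0.0163
grip_force: 61.8
```

Request:
send_rows(series=[[[-0.0002,-0.0005,0],[0,0,0]],[[-0.0004,-0.001,0],[0,0,0]],[[-0.0005,-0.0015,0],[0,0,0]],[[-0.0005,-0.0015,0],[0,0,0]],[[-0.0005,-0.0015,0],[0,0,0]]])

```text
clock: 21.97
ee_pos: [0.4866, -0.2048, 0.0506]
tcp_rot: [[0.942, -0.336, 0.002], [-0.336, -0.942, 0.006], [-0.0, -0.006, -1.0]]
wrist_force: [-0.3, 14.7, 11.8]
finger_gap: 0.0161
grip_force: 61.8
```

Request:
send_rows(series=[[[-0.0002,-0.0005,0],[0,0,0]],[[-0.0004,-0.001,0],[0,0,0]],[[-0.0005,-0.0015,0],[0,0,0]],[[-0.0005,-0.0015,0],[0,0,0]],[[-0.0005,-0.0015,0],[0,0,0]]])

```text
clock: 22.38
ee_pos: [0.4865, -0.2049, 0.0506]
tcp_rot: [[0.942, -0.335, 0.002], [-0.335, -0.942, 0.007], [-0.0, -0.007, -1.0]]
wrist_force: [1.0, 18.0, 13.0]
finger_gap: 0.0163
grip_force: 62.2
```

It has stopped moving and the force is rising, so all three strips are against the jaw. One more push will seat them before I release.

Request:
send_rows(series=[[[-0.0003,-0.0008,0],[0,0,0]],[[-0.0006,-0.0016,0],[0,0,0]],[[-0.0009,-0.0024,0],[0,0,0]],[[-0.0009,-0.0024,0],[0,0,0]],[[-0.0009,-0.0024,0],[0,0,0]]])

```text
clock: 22.8
ee_pos: [0.4865, -0.2049, 0.0506]
tcp_rot: [[0.943, -0.334, 0.002], [-0.334, -0.943, 0.009], [-0.001, -0.01, -1.0]]
wrist_force: [2.2, 22.2, 16.6]
finger_gap: 0.0159
grip_force: 62.9
```

Request:
send_rows(series=[[[-0.0003,-0.0008,0],[0,0,0]],[[-0.0006,-0.0016,0],[0,0,0]],[[-0.0006,-0.0016,0],[0,0,0]],[[-0.0006,-0.0016,0],[0,0,0]],[[-0.0006,-0.0016,0],[0,0,0]]])

```text
clock: 23.22
ee_pos: [0.4864, -0.2049, 0.0506]
tcp_rot: [[0.943, -0.333, 0.003], [-0.333, -0.943, 0.011], [-0.001, -0.011, -1.0]]
wrist_force: [3.5, 27.2, 18.4]
finger_gap: 0.016
grip_force: 63.4
```

Request:
send_rows(series=[[[0,0,0],[0,0,0]],[[0,0,0],[0,0,0]],[[0,0,0],[0,0,0]],[[0,0,0],[0,0,0]],[[0,0,0],[0,0,0]]], hand=-0.35)

```text
clock: 23.63
ee_pos: [0.4853, -0.2098, 0.0503]
tcp_rot: [[0.942, -0.337, 0.002], [-0.337, -0.942, 0.004], [0.001, -0.004, -1.0]]
wrist_force: [3.0, 11.4, 3.8]
finger_gap: 0.0279
grip_force: 6.0
```

Request:
send_rows(series=[[[0.0015,0.004,0],[0,0,0]],[[0.0015,0.004,0.01],[0,0,0]],[[0.0015,0.004,0.04],[0,0,0]],[[0.0015,0.004,0.08],[0,0,0]],[[0.0015,0.004,0.12],[0,0,0]]])

```text
clock: 24.05
ee_pos: [0.4839, -0.2108, 0.1415]
tcp_rot: [[0.94, -0.341, -0.001], [-0.341, -0.94, -0.001], [-0.0, 0.001, -1.0]]
wrist_force: [0.5, -0.5, 0.3]
finger_gap: 0.028
grip_force: 0.0
```

Request:
send_rows(series=[[[0,0.05,0.02],[0,0,0]],[[0,0.1,0.04],[0,0,0]],[[0,0.15,0.05],[0,0,0]],[[0,0.2,0.05],[0,0,0]],[[0,0.24,0.05],[0,0,0]]])

```text
clock: 24.47
ee_pos: [0.485, -0.0278, 0.1787]
tcp_rot: [[0.941, -0.339, 0.003], [-0.339, -0.941, 0.001], [0.002, -0.002, -1.0]]
wrist_force: [0.1, -0.3, 0.2]
finger_gap: 0.0275
grip_force: 0.0
```

```bash
python3 - <<'E'
from h import *
s=bot.sense();print(s['ee_pos'],s['wrist_force'])
d=bot.get_image('scene');t=bot.get_image('top')
a=cv2.resize(d['color'][200:310,280:390],(560,560),interpolation=2);b=cv2.resize(t['color'][190:265,315:400],(240,212),interpolation=2)
c=np.zeros((560,800,3),np.uint8);c[:,:560]=a;c[:212,560:]=b;cv2.imwrite('pics/s6.png',c)
E
```

```text
[ 0.48496996 -0.0278089   0.17872684] [ 0.1123956  -0.31572542  0.17102954]
```

View pics/s6.png

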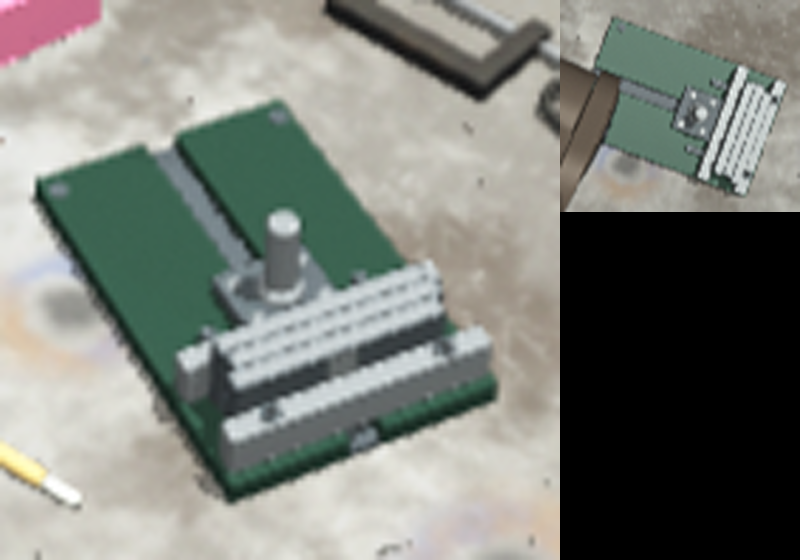

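The three strips stand upright and face to face between the stop and the jaw, with their ends inside both jaws. The opening measured from the post is about 33–36 mm, and the push met solid resistance. Handing in.

```bash
python3 -c "
from workcell import bot
print(bot.hand_in())"
```

```text
the job is handed in; nothing more can be done
None
```

The job is handed in: all three strips stand upright, face to face and snug between the fixed jaw and the sliding stop, and the gripper is clear; the file and C-clamp were not touched, and the last move ended at about 24.5 s of the 70 s allowed.

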